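Index the soap carousel and load its empty bay

TASK

Push on an arm of the soap carousel with a fingertip to turn it until its one empty bay lines up with the infeed chute. Then push the soap bar that waits in the chute straight along it, fully home in that bay, without picking it up, and leave the bay lined up with the chute. Do not push on the bars already loaded, and leave everything else on the table where it is.

Things in the scene. Friction and masses are not known exactly. Their poses are not given: they have to be found in the camera images.
- loader: fixed grey stand of the carousel; origin on the table directly under the carousel's vertical axis. Its +y axis points along the infeed chute, away from the carousel; its z is up. The chute is a straight aluminium channel, floor 30 mm above the table, 143 to 293 mm from the axis, 32 mm wide inside, rails 20 mm high.
- carousel (a joint): angle of the carousel about its vertical axis, rad, growing anticlockwise seen from above; 0 or 6.283 (a full turn) puts the empty bay in line with the chute. Turns either way past a full turn, with light friction (0.12 N m), and stays where it is left. Deck: grey disc, radius 140 mm, top 29.5 mm above the table.
- hub (a point): hub of the carousel on its axis, 140 mm above the table, radius 22 mm; turns with it, its y axis pointing over the empty bay. Four level push arms (steel bars 12 mm thick, at this height) run from it to black balls 22 mm in diameter centred 112 mm from the axis, half-way between the bays: 45, 135, 225 and 315 degrees from the empty bay's direction.
- bay_mouth (a point): point on the deck in the middle of the empty bay's mouth, 137 mm from the axis; turns with the carousel. The four radial bays, 90 degrees apart, are 36 mm wide inside, with flared mouths, walls 22 mm high and a closed inner end; three hold bars (tops 98 mm above the table), one is empty.
- chute_mouth (a point): fixed point where the chute's centre line meets the carousel, 137 mm from the axis; the bay is lined up when bay_mouth is here
- bay_home (a point): where the bar's centre comes to lie when it is fully home in the empty bay, 89.5 mm from the axis; turns with the carousel; its y axis points out through the bay's mouth, z up
- bar_centre (a point): centre of the loose soap bar to be pushed: a plain cream wrapped bar, 81 mm long (its x axis), 27 mm thick (y), 68 mm high (z), standing on its long edge in the chute with its length along the chute; about 0.13 kg. The point is half-way up, 34 mm above its underside
- packed_1: one of the three soap bars that already stand in the carousel (same size as the loose bar, fixed to it and turning with it); origin at the centre of its underside
- packed_2: one of the three soap bars that already stand in the carousel (same size as the loose bar, fixed to it and turning with it); origin at the centre of its underside
- packed_3: one of the three soap bars that already stand in the carousel (same size as the loose bar, fixed to it and turning with it); origin at the centre of its underside
- glue: glue stick standing on end, diameter 27 mm, 97 mm high, beyond the chute; origin at the centre of its underside. A bystander, to be left where it stands.
- spare_bar: a spare soap bar, 81 x 27 x 68 mm, standing on the table on the robot's side of the chute; origin at the centre of its underside. A bystander, to be left where it stands.
- blanks: flat bundle of paper sleeve blanks, 134 x 73 x 22 mm, right of the carousel; origin at the centre of its underside. A bystander, to be left where it stands.
- bar: the same loose soap bar; origin at the centre of its underside
Not all that is in view belongs to the job. Leave any green look-alike of the bar alone.

How it is judged (in metres and radians):
On the way, in this order (a step that is already met when the one before it is completed fails the run):
1. the empty bay is lined up with the chute (bay mouth within 8 mm of the chute mouth) (horizontal distance between bay_mouth and chute_mouth below 0.008 m), for 0.2 s.
2. the bar stands fully home in the bay (within 6 mm) (y of bar_centre in the frame of bay_home below 0.006 m and horizontal distance between bar_centre and bay_home below 0.012 m), for 0.2 s.
At the end, for the whole second after the job is handed in: The bar stands upright and at rest in the formerly empty bay, within 6 mm of its closed end, and that bay is still lined up with the chute (mouths within 12 mm), the carousel at rest (all of step 2 and angle between bar_centre's own z axis and vertical below 0.1 rad and horizontal distance between bay_mouth and chute_mouth below 0.012 m and linear speed of bar below 0.02 m/s and velocity of joint carousel between -0.03 and 0.03 rad/s); the robot touches nothing.
It fails at once if the bar is lifted more than 12 mm off its floor (height (world z) of bar_centre above 0.076 m).
It fails at once if the bar is tipped over (angle between bar_centre's own z axis and vertical above 0.4 rad).
It fails at once if the robot pushes on a bar that is already loaded (over 2 N) (contact force between any of the fingers, the arm and packed_1 above 2 N or contact force between any of the fingers, the arm and packed_2 above 2 N or contact force between any of the fingers, the arm and packed_3 above 2 N).
It fails at once if the glue stick, spare bar or bundle of blanks is moved more than 15 mm (distance of any of glue, spare_bar, blanks from where it was at the start of the episode above 0.015 m).
It also fails if it takes over 70 s, if anything falls off the work surface, if the arm or the gripper's body presses on something with over 40 N, if the wrist force passes 120 N, or if a joint passes its speed limit or range.

ROBOT

A 6-joint arm with a two-finger parallel gripper is mounted at the origin on a cart in front of the work surface, level with it; the furniture and walls round the work are solid. World frame = base frame: x ahead of the robot, y to its left, z up, the work surface at z = 0. Lengths are in mm, angles in rad, forces in N, time in s.
With the tool pointing down it reaches from about 400 to 925 mm from the base axis. Payload 12.5 kg.
Tool frame: the origin (TCP) lies midway between the tips of the shut fingers; the grasp point (between the pads) lies env.grasp_offset behind it (env.grasp_offset is the distance from the TCP to the grasp point, in mm); x points along the fingers, y is the direction in which the jaws open and shut, and the axes are right-handed (so a half turn about x gives the same grasp; the last joint's range is limited). The gripper opens to 95 mm and grips with 3 to 60 N. Pads are 20 mm wide; open, the fingers measure 119 mm over their backs; the gripper's body (75 mm by 180 mm) begins 59 mm behind the grasp point.
Start: joints at [-1.323, 0.491, 1.559, -0, 1.092, -0.106], TCP at [216.564, -586.299, 214.661] pointing down, gripper open.
Joint ranges: [-3.1, 3.1], [-0.84, 2.19], [0.05, 2.79], [-1.13, 4.28], [0.06, 2.93], [-2.69, 2.69]. Speed limits (rad/s): [2.22, 2.22, 2.79, 3.14, 3.14, 3.14].

INTERFACE

Orientations are given as [roll, pitch, yaw] about the fixed x, y, z axes, in that order (R = Rz(yaw) Ry(pitch) Rx(roll)).
In Python, from cell import env gives the robot as it stands.
- The arm moves only by the tool apply_moves, never from a script. Its arguments are lists of equal length, an entry for each row: "offset": the shift along the world's x, y, z in units of 25 mm (1.0 is 25 mm), a list of three; "yaw": the turn about the world's z in units of 6 degrees (1.0 is 6 degrees); "jaw": the closure, from -1 (fully open) to 1 (shut), so that 0 is half open. A call has 1 to 20 rows; each row is the pose to reach, as a shift and turn from the pose measured when the call began; what a row does not reach only later rows make up. A row lasts 1/8 s, in which the tool goes at most 62.5 mm and 10.7 degrees, less where a joint would pass 70% of its speed; a pose out of reach is approached as far as the arm can. A call with a gripper value outside its range is refused whole. The fingers move at their own pace and stop on an object; the grip force is fixed at half the most. Time passes only in rows, so rows that repeat a pose let the fingers close. It gives the time, the measured TCP pose, the force and the opening at its end, in the units of the state.
- env.state(): the state, without advancing time (a new reading comes with each control period).
- env.read_camera(name): name is "scene" or "top" or "wrist"; returns a dict with "frame" (384x512x3 uint8, red, green, blue), "fx", "fy", "cx", "cy" (pixels), "xyz" and "rotation" of the camera in the world; the wrist camera has in their place "hand_eye" (4x4, takes a point from camera to tool coordinates, whose origin is the TCP and whose axes are the tool frame's). Camera axes: x right, y down, z forward; pixel columns grow to the right and rows downward; lengths in mm; the calibration is good to about 2 mm. The wrist camera is an equidistant fisheye: a pixel r from the principal point sees the ray r / f radians off the axis. A picture is of the moment at which its call begins: read the wrist's pose just before it. There is no depth.
- env.job_done(): hands the job in, once; it reports no verdict.
The state is a dict: "t": time; "joints": joint angles; "qvel": joint speeds; "tau": joint torques, N m; "eef_pos": TCP position; "tcp_rot": TCP orientation; "ft_force": force on the tool from outside, world axes, zero at the start; "moment": the same for the moment, N m; "opening": opening from 0.0 (shut) to 1.0 (fully open).
Only numpy, scipy, OpenCV 4.12 (cv2) and the standard library are available. Lean on these libraries where they do the work, as an engineer would, in place of code of your own. Each camera call takes 0.05 s, during which the arm holds its last target.

## Working session

There is one attempt and no reset: what is moved stays moved. The work goes in short steps, Python scripts to look and compute and a tool call to move; the robot and the scene stay as the last step left them, time stands still between calls to the robot, and variables do not carry over. Pictures are saved under pics/ and viewed, and the job is handed in when it is done.

Besides the shell and the picture viewer there is one more tool, called after ">>>" as name(argument=value, ...) on one line, values as JSON. apply_moves: Moves the arm, as the interface text tells. Its arguments: {"type":"object","properties":{"offset":{"type":"array"},"yaw":{"type":"array"},"jaw":{"type":"array"}},"required":["offset","yaw","jaw"]}

```bash
ls; mkdir -p pics
python3 - <<'E'
from cell import env
import cv2, numpy as np, pickle
print(env.state(), env.grasp_offset)
for n in ["scene","top","wrist"]:
    s=env.state()
    c=env.read_camera(n)
    pickle.dump((s,c),open(f"pics/{n}0.pkl","wb"))
    print(n,{k:v for k,v in c.items() if k!="frame"})
    cv2.imwrite(f"pics/{n}0.png",cv2.resize(c["frame"][:,:,::-1],(800,600),interpolation=cv2.INTER_CUBIC))
E
```

```text
pics
{'t': 0.0, 'joints': array([-1.32260863e+00,  4.91540377e-01,  1.55946122e+00, -2.56915926e-06,
        1.09171305e+00, -1.05562870e-01]), 'qvel': array([ 0.00040347,  0.00062521,  0.00092554,  0.00068484, -0.00150213,
        0.00128819]), 'tau': array([ 2.62615674e-05, -6.12652159e+01, -2.58188045e+01,  6.92947232e-02,
        4.81447473e-02, -7.31311161e-05]), 'eef_pos': array([ 216.49140781, -586.03691171,  214.06961986]), 'tcp_rot': array([-1.67432835,  1.56967434,  1.82101606]), 'ft_force': array([-0.02042661, -0.32016884, -0.43155925]), 'moment': array([-0.01925781,  0.03438192,  0.0810163 ]), 'opening': 0.9974739776269318} 18.8
scene {'fx': 381.3775745556143, 'fy': 381.3775745556143, 'cx': 258.41139075022295, 'cy': 191.238388569608, 'xyz': array([-348.7006042 ,  494.20035433,  549.02801507]), 'rotation': array([-1.96924409,  0.02128625, -2.10545096])}
top {'fx': 384.08539689964385, 'fy': 384.08539689964385, 'cx': 257.40109667770554, 'cy': 189.232758121739, 'xyz': array([ 451.1150546 ,   -6.53005476, 1017.09945726]), 'rotation': array([-3.04630852,  0.03204468, -1.56203994])}
wrist {'fx': 297.3186396354542, 'fy': 297.3186396354542, 'cx': 254.8550697324348, 'cy': 196.4231474391067, 'hand_eye': array([[-4.27856939e-04, -2.43064827e-01,  9.70009952e-01,
        -1.69924263e+02],
       [ 9.99999752e-01, -6.47294043e-04,  2.78886230e-04,
         4.05327000e-01],
       [ 5.60094230e-04,  9.70009830e-01,  2.43065043e-01,
        -6.90316011e+01],
       [ 0.00000000e+00,  0.00000000e+00,  0.00000000e+00,
         1.00000000e+00]])}
```

View pics/scene0.png

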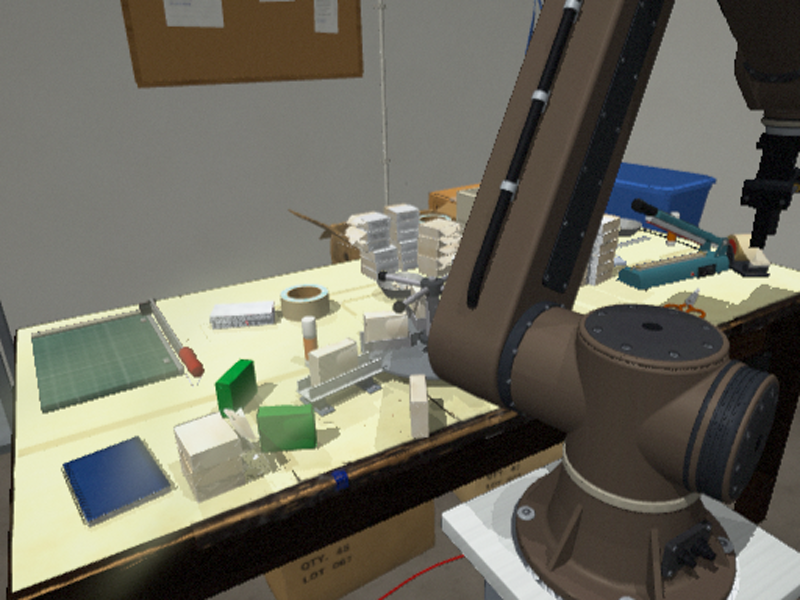

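View pics/top0.png

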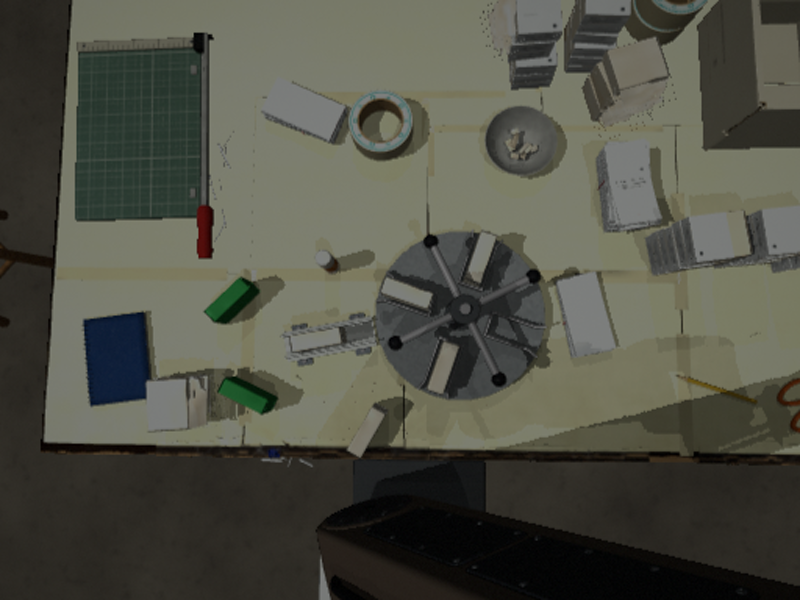

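The top view shows the carousel hub at about (465,308), with black balls at (430,241), (533,276), (499,380) and (395,343). The empty bay is at about (515,330), and the loose cream bar is in the chute at about (315,342). Look-alikes are the green bars at (232,300) and (247,394), the spare bar at (366,431), the packed bars at (408,292), (482,258) and (442,365), and the blanks at (585,313). The loose bar in the chute is the one described. Next I'll measure and check it in a crop.

```bash
cat > h.py <<'E'
import numpy as np, cv2, pickle
from scipy.spatial.transform import Rotation as R
def rot(c): return R.from_euler('xyz',c["rotation"]).as_matrix()
def ray_plane(c,uv,z):
    uv=np.atleast_2d(uv).astype(float); M=rot(c)
    d=np.c_[(uv[:,0]-c["cx"])/c["fx"],(uv[:,1]-c["cy"])/c["fy"],np.ones(len(uv))]@M.T
    o=np.array(c["xyz"]); return o+d*((z-o[2])/d[:,2])[:,None]
def proj(c,P):
    p=(np.atleast_2d(P)-c["xyz"])@rot(c)
    return np.c_[p[:,0]/p[:,2]*c["fx"]+c["cx"],p[:,1]/p[:,2]*c["fy"]+c["cy"]]
def balls(c,hub=None):
    g=c["frame"].max(axis=2)
    m=(g<22).astype(np.uint8)
    n,l,s,ce=cv2.connectedComponentsWithStats(m)
    out=[]
    for i in range(1,n):
        if 20<s[i,4]<200 and 235<ce[i,0]<355 and 140<ce[i,1]<260: out.append((ce[i],s[i]))
    return out
E
python3 - <<'E'
from h import *
s,c=pickle.load(open("pics/top0.pkl","rb"))
for ce,st in balls(c): print(ce.round(2),st,ray_plane(c,ce,140).round(1))
f=c["frame"][140:270,170:360,::-1]
f=np.clip(f.astype(float)*1.8,0,255).astype(np.uint8)
cv2.imwrite("pics/top0_crop.png",cv2.resize(f,(800,547),interpolation=cv2.INTER_CUBIC))
E
```

```text
[275.08 153.69] [271 150   9   8  48] [[617.5 -17.9 140. ]]
[341.29 176.35] [337 173   9   8  52] [[ 565.4 -169.3  140. ]]
[291.46 207.75] [288 205   9   6  28] [[492.8 -55.7 140. ]]
[252.49 219.13] [249 215   9   9  55] [[466.2  32.9 140. ]]
[319.05 242.41] [315 238   9   9  61] [[ 415.1 -117.7  140. ]]
```

View pics/top0_crop.png

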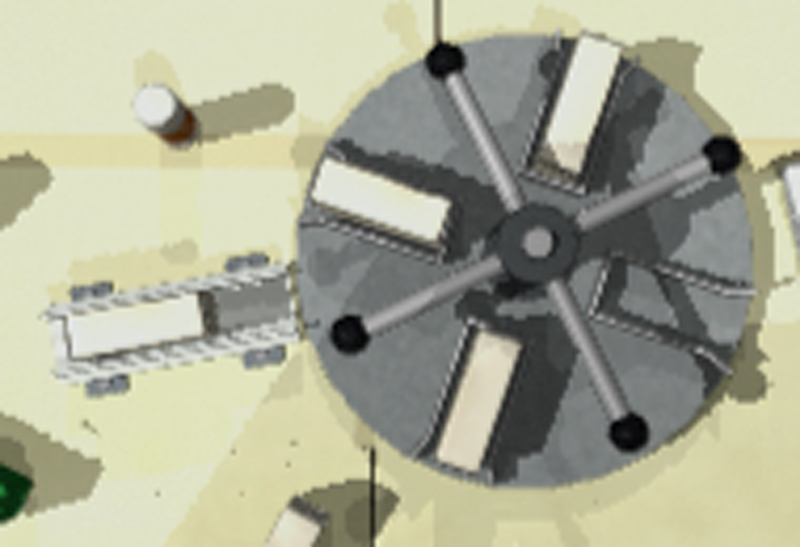

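```bash
cat >> h.py <<'E'
AX=np.array([516.05,-68.0])
E
python3 - <<'E'
from h import *
s,c=pickle.load(open("pics/top0.pkl","rb"))
print(R.from_euler('xyz',s["tcp_rot"]).as_matrix().round(3))
print("axis at z=0,30,140,180 px",proj(c,[[516.05,-68,z] for z in(0,30,140,180)]).round(1), "knob px",538/800*190+170,240/547*130+140)
# deck rim ellipse check : bright cream bar in chute
f=c["frame"].astype(int); hsv=cv2.cvtColor(c["frame"],cv2.COLOR_RGB2HSV)
x0,x1,y0,y1=178,245,198,236
sub=c["frame"][y0:y1,x0:x1]
cv2.imwrite("pics/chute.png",cv2.resize(np.clip(sub[:,:,::-1].astype(float)*1.7,0,255).astype(np.uint8),None,fx=11,fy=11,interpolation=cv2.INTER_NEAREST))
E
```

```text
[[-0.     0.346 -0.938]
 [ 0.001 -0.938 -0.346]
 [-1.    -0.001 -0.   ]]
axis at z=0,30,140,180 px [[293.2 201.5]
 [293.9 200.7]
 [296.9 197.6]
 [298.2 196.3]] knob px 297.775 197.0383912248629
```

View pics/chute.png

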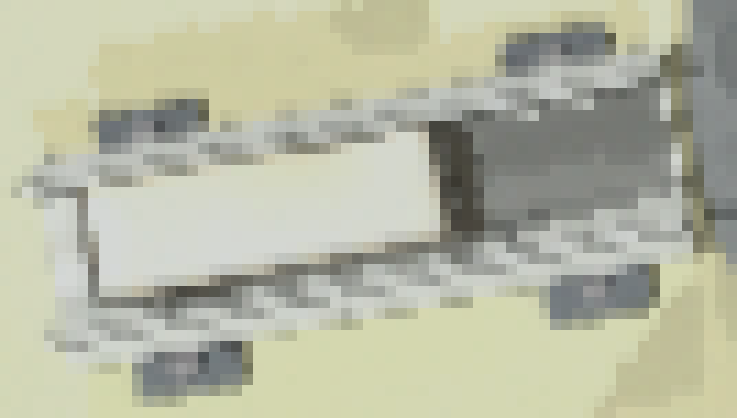

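Run:
```python
from h import *
s,c=pickle.load(open("pics/top0.pkl","rb"))
P=lambda L,z: ray_plane(c,np.array(L)/11.-.5+[178,198],z)[:,:2]
b=P([(88,190),(430,127),(442,238),(100,298)],98)
print(b.round(1)); m=b.mean(0); d=(b[0]+b[3]-b[1]-b[2])/2
print("bar centre",m,"len",np.linalg.norm(d),"ang",np.degrees(np.arctan2(d[1],d[0])))
v=m-AX; print("axis->bar",np.hypot(*v),np.degrees(np.arctan2(v[1],v[0])))
r=P([(25,172),(665,52),(690,250),(62,365)],50)
o=(r[0]+r[3])/2; i=(r[1]+r[2])/2; d=o-i
print("chute outer",o,"inner",i,np.hypot(*d),"ang",np.degrees(np.arctan2(d[1],d[0])))
for p in(o,i): v=p-AX; print(np.hypot(*v),np.degrees(np.arctan2(v[1],v[0])))
# empty bay: from crop walls
Q=lambda L,z: ray_plane(c,np.array(L)*[190/800,130/547]-.5+[170,140],z)[:,:2]
for n,l in (("p_left",[(322,155),(455,200),(445,238),(310,195)]),("p_top",[(583,32),(620,45),(582,172),(545,165)]),("p_bot",[(475,330),(520,345),(482,470),(438,455)])):
    q=Q(l,98); v=q.mean(0)-AX; print(n,q.mean(0).round(1),np.hypot(*v).round(1),np.degrees(np.arctan2(v[1],v[0])).round(1))
for ce,_ in balls(c):
    v=ray_plane(c,ce,140)[0,:2]-AX; print(np.hypot(*v).round(1),np.degrees(np.arctan2(v[1],v[0])).round(2))
for n,uv,z in(("spare",(366,431),68),("glue",(323,258),97)): print(n,ray_plane(c,np.array(uv)*.64,z))
```

```text
[[476.1 196.1]
 [490.4 121.3]
 [466.2 118.3]
 [452.6 192.9]]
bar centre [471.32513516 157.14276778] len 75.99164640504499 ang 100.60509806996616
axis->bar 229.54210815846054 101.2356010642641
chute outer [459.35331495 216.52073402] inner [487.41264279  70.97823584] 148.222618574718 ang 100.91224530606017
290.11473968811 101.26975577508419
141.8980206489701 101.64320121837345
p_left [545.9  16.5] 89.6 70.6
p_top [600.4 -97.4] 89.3 -19.2
p_bot [431.1 -38.5] 89.9 160.9
113.2 26.29
112.7 -64.02
26.3 152.1
112.5 116.27
112.5 -153.76
spare [[329.36507805  79.27674134  68.        ]]
glue [[597.05615461 147.60055578  97.        ]]
```

The crop shows the loose cream bar in the chute, with its top centre at crop (265,212). Both green bars lie off the chute.

Measurements:
- **Axis:** (516,-68).
- **Chute direction:** 101.2°.
- **Empty bay:** -108.9°, so a clockwise turn of 150° is the short way.

I'll shut the jaws and go above the gap behind the arm at 116°.

>>> apply_moves(offset=[[1.1,1.2,0.2],[2.2,2.5,0.2],[3.2,3.7,0.2],[4.3,4.9,0.2],[5.4,6.2,0.2],[6.5,7.4,0.2],[6.9,8.5,0.2],[7.3,9.7,0.2],[7.7,10.8,0.2],[8.1,12,0.2],[8.5,13.1,0.2],[8.9,14.3,0.2],[9.3,15.4,0.2],[9.3,16.8,0.2],[9.3,18.2,0.2],[9.2,19.5,0.2],[9.2,20.9,0.2],[9.2,22.3,0.2],[9.2,22.3,0.2],[9.2,22.3,0.2]], yaw=[0.8,1.6,2.4,3.2,4,4.8,5.6,6.4,7.2,8,8.8,9.6,10.4,11.2,12,12.8,13.5,13.5,13.5,13.5], jaw=[1,1,1,1,1,1,1,1,1,1,1,1,1,1,1,1,1,1,1,1])

```text
t: 2.65
eef_pos: [446.6, -28.9, 219.2]
tcp_rot: [-1.422, 1.57, -2.796]
ft_force: [-0.4, 0.1, 0.1]
opening: 0.006
```

Run:
```python
from cell import env
from h import *
s=env.state(); print(R.from_euler('xyz',s["tcp_rot"]).as_matrix().round(3), s["joints"].round(2))
for n in("top","wrist"):
    c=env.read_camera(n); pickle.dump((s,c),open(f"pics/{n}1.pkl","wb"))
    cv2.imwrite(f"pics/{n}1.png",cv2.resize(np.clip(c["frame"][:,:,::-1]*1.6,0,255).astype(np.uint8),(700,525),interpolation=cv2.INTER_CUBIC))
```

```text
[[-0.001  0.981  0.196]
 [-0.     0.196 -0.981]
 [-1.    -0.001  0.   ]] [-0.21  0.23  1.97 -0.    0.94 -0.41]
```

View pics/top1.png

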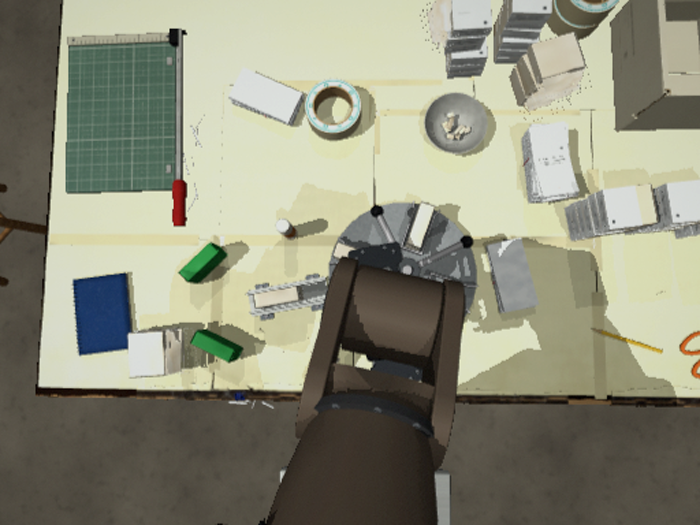

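View pics/wrist1.png

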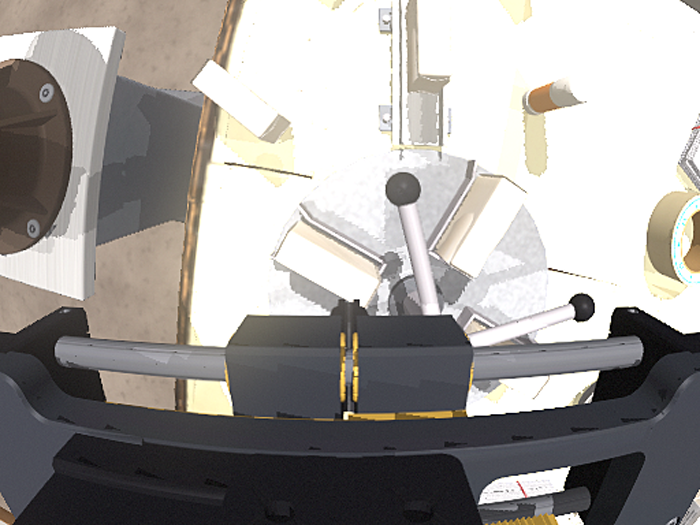

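The wrist view shows the shut fingertips at (350,305). The arm to push has its ball at (403,188), and the chute runs straight up the picture, so the yaw is right. Next I'll descend beside the arm and sweep clockwise.

>>> apply_moves(offset=[[0,0,-1.3],[0,0,-2.6],[0,0,-3.9],[-0.1,0.1,-3.9],[0.1,0.4,-3.9],[0.3,0.66,-3.9],[0.56,0.9,-3.9],[0.83,1.13,-3.9],[1.12,1.32,-3.9],[1.43,1.47,-3.9],[1.75,1.6,-3.9],[2.1,1.7,-3.9],[2.43,1.74,-3.9],[2.78,1.76,-3.9],[3.13,1.74,-3.9],[3.47,1.7,-3.9],[3.8,1.6,-3.9],[4.13,1.47,-3.9],[4.44,1.32,-3.9],[4.44,1.32,-3.9]], yaw=[0,0,0,0,0,0,0,0,0,0,0,0,0,0,0,0,0,0,0,0], jaw=[1,1,1,1,1,1,1,1,1,1,1,1,1,1,1,1,1,1,1,1])

```text
t: 5.25
eef_pos: [558.5, 3.3, 121.7]
tcp_rot: [0.827, 1.57, -0.548]
ft_force: [0.3, 0.5, 0.2]
opening: 0.005
```

```bash
cat > look.py <<'E'
import sys
from cell import env
from h import *
k=sys.argv[1]; s=env.state(); print(s["t"],s["eef_pos"].round(1),s["ft_force"].round(1))
for n in sys.argv[2:]:
    c=env.read_camera(n); pickle.dump((s,c),open(f"pics/{n}{k}.pkl","wb"))
    cv2.imwrite(f"pics/{n}{k}.png",cv2.resize(np.clip(c["frame"][:,:,::-1]*1.6,0,255).astype(np.uint8),(700,525),interpolation=cv2.INTER_CUBIC))
E
python3 look.py 2 wrist
```

```text
5.25 [558.5   3.3 121.7] [0.3 0.5 0.2]
```

View pics/wrist2.png

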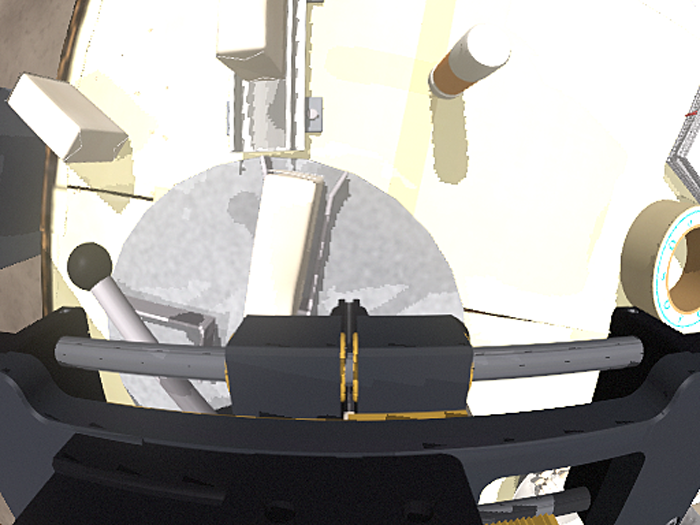

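The sweep is working. A packed bar is now near the chute mouth, and the empty bay is visible at (170,325). I'll continue to about 9° short of alignment.

>>> apply_moves(offset=[[0.25,-0.16,0],[0.52,-0.38,0],[0.77,-0.63,0],[0.99,-0.9,0],[1.18,-1.19,0],[1.33,-1.5,0],[1.46,-1.82,0],[1.55,-2.16,0],[1.6,-2.5,0],[1.62,-2.85,0],[1.6,-3.2,0],[1.57,-3.4,0],[1.57,-3.4,0],[1.57,-3.4,0]], yaw=[0,0,0,0,0,0,0,0,0,0,0,0,0,0], jaw=[1,1,1,1,1,1,1,1,1,1,1,1,1,1])

```text
t: 7.05
eef_pos: [597.4, -81.6, 121.7]
tcp_rot: [0.447, 1.57, -0.928]
ft_force: [0.2, 0.6, -0.3]
opening: 0.005
```

```bash
python3 look.py 3 wrist top
```

```text
7.05 [597.4 -81.6 121.7] [ 0.2  0.6 -0.3]
```

View pics/wrist3.png

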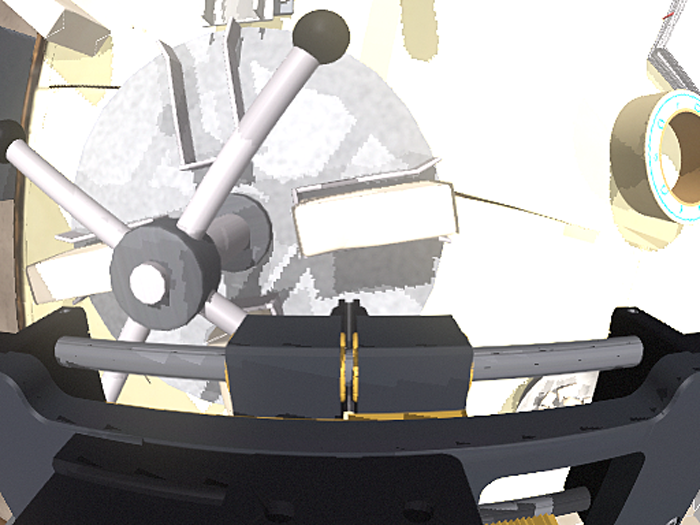

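View pics/top3.png

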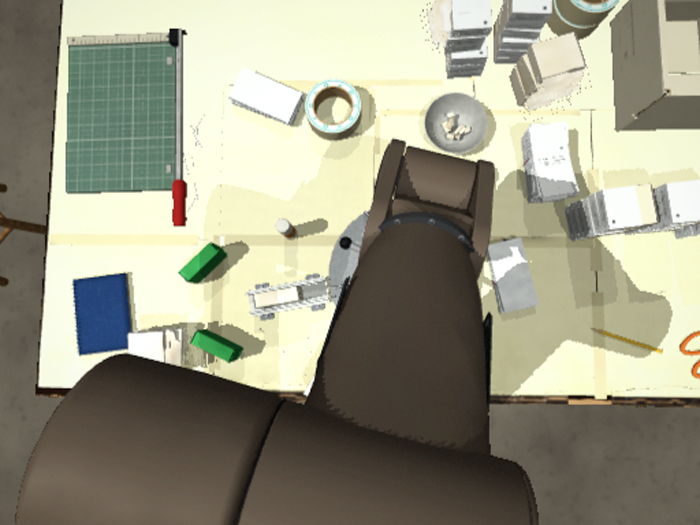

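The wrist view shows the empty bay at (205,100), nearly in line with the chute, and a push-arm ball at (322,37). The top view shows one ball at (345,243). I'll measure the angle from that.

Run:
```python
from h import *
s,c=pickle.load(open("pics/top3.pkl","rb"))
for ce,st in balls(c):
    v=ray_plane(c,ce,140)[0,:2]-AX; print(ce.round(1),st[4],np.hypot(*v).round(1),np.degrees(np.arctan2(v[1],v[0])).round(2))
# wrist ball
s,c=pickle.load(open("pics/wrist3.pkl","rb"))
T=np.eye(4);T[:3,:3]=R.from_euler('xyz',s["tcp_rot"]).as_matrix();T[:3,3]=s["eef_pos"]
T=T@c["hand_eye"]
g=c["frame"].max(2); m=(g<40).astype(np.uint8); n,l,st,ce=cv2.connectedComponentsWithStats(m)
for i in range(1,n):
    if 300<st[i,4]<4000 and ce[i,1]<200:
        d=ce[i]-[c["cx"],c["cy"]]; r=np.hypot(*d); th=r/c["fx"]
        ray=T[:3,:3]@np.r_[np.sin(th)*d/r,np.cos(th)]; p=T[:3,3]+ray*((140-T[2,3])/ray[2]); v=p[:2]-AX
        print("wrist",ce[i].round(1),st[i,4],np.hypot(*v).round(1),np.degrees(np.arctan2(v[1],v[0])).round(2))
```

```text
[341.  171.9] 28 117.1 -59.42
[252.3 177.1] 46 112.5 65.43
[241.9 242.6] 178 161.7 129.62
```

The ball is at 65.4° and needs 56.2°, so 9.2° remain. I'll make a small slow nudge.

>>> apply_moves(offset=[[-0.02,-0.13,0],[-0.05,-0.26,0],[-0.09,-0.39,0],[-0.13,-0.52,0],[-0.13,-0.52,0]], yaw=[0,0,0,0,0], jaw=[1,1,1,1,1])

```text
t: 7.78
eef_pos: [594.2, -94.9, 121.8]
tcp_rot: [0.418, 1.57, -0.957]
ft_force: [0.5, 1.0, 0.8]
opening: 0.004
```

```bash
python3 look.py 4 wrist top
python3 - <<'E'
from h import *
s,c=pickle.load(open("pics/top4.pkl","rb"))
for ce,st in balls(c):
    v=ray_plane(c,ce,140)[0,:2]-AX; print(ce.round(1),st[4],np.hypot(*v).round(1),np.degrees(np.arctan2(v[1],v[0])).round(2))
E
```

```text
7.775 [594.2 -94.9 121.8] [0.5 1.  0.8]
[255.8 170.5] 46 113.0 56.74
[350.1 175.5] 22 131.9 -67.01
[250.8 243.7] 184 148.3 135.29
```

View pics/wrist4.png

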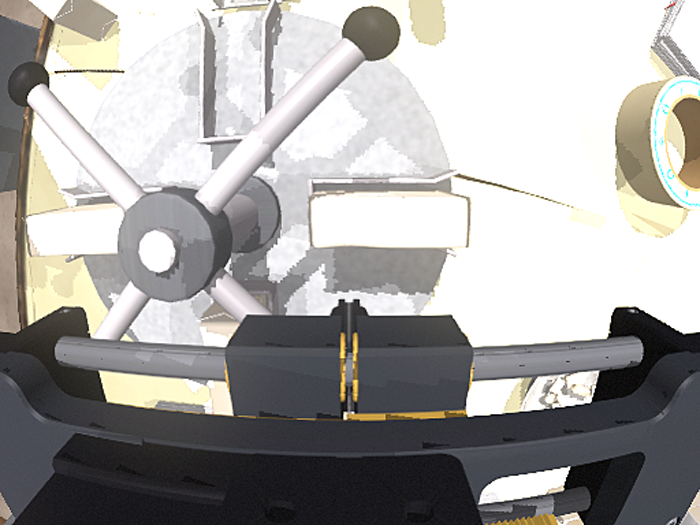

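The ball is at 56.7° against a target of 56.2°, and the wrist view shows the bay square to the chute. I'll back off and move high over the outer end of the chute.

>>> apply_moves(offset=[[0.2,0.3,0],[0.2,0.3,0.3],[0.2,0.3,1.8],[0.2,0.3,3.3],[0.0,0.8,4],[-0.5,2,4],[-1,3.2,4],[-1.5,4.4,4],[-2,5.5,4],[-2.5,6.6,4],[-3,7.7,4],[-3.5,8.8,4],[-4,9.9,4],[-4.5,11,4],[-5,12,4],[-5.4,12.7,4],[-5.4,12.7,4],[-5.4,12.7,4]], yaw=[0,0,0,0,0,0,0,0,0,0,0,0,0,0,0,0,0,0], jaw=[1,1,1,1,1,1,1,1,1,1,1,1,1,1,1,1,1,1])

```text
t: 10.12
eef_pos: [459.1, 222.7, 221.6]
tcp_rot: [0.11, 1.57, -1.264]
ft_force: [-0.2, -1.0, 0.2]
opening: 0.005
```

```bash
python3 look.py 5 wrist top
python3 - <<'E'
from h import *
s,c=pickle.load(open("pics/top5.pkl","rb"))
for ce,st in balls(c):
    v=ray_plane(c,ce,140)[0,:2]-AX; print(ce.round(1),st[4],np.hypot(*v).round(1),np.degrees(np.arctan2(v[1],v[0])).round(2))
E
```

```text
10.125 [459.1 222.7 221.6] [-0.2 -1.   0.2]
[323.6 157. ] 44 112.3 -33.1
[255.8 170.5] 50 112.9 56.67
[338.5 225.2] 59 112.2 -123.44
[269.6 238.7] 53 112.2 146.61
```

View pics/wrist5.png

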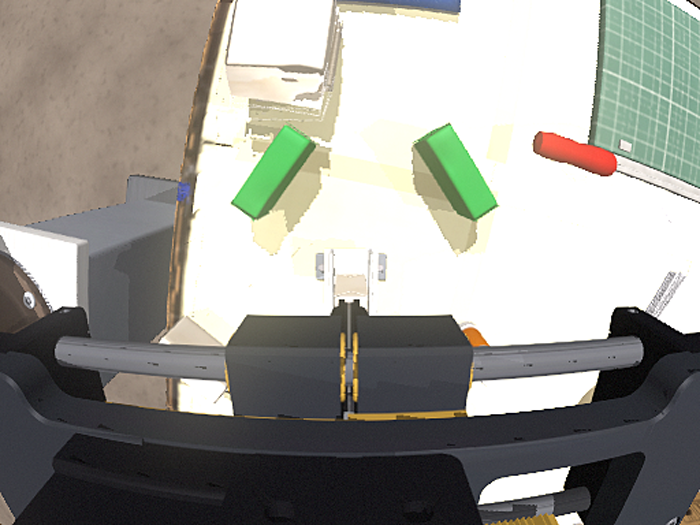

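View pics/top5.png

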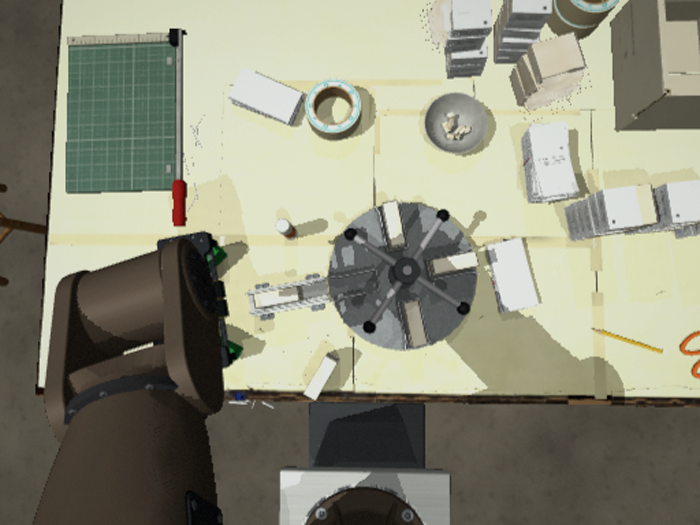

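All four balls agree: the bay is at 101.7° against a chute at 101.2°, about 1 mm off at the mouth. The tool is centred on the chute line within 1 mm. In the wrist view the chute end is at (351,270) and the green bars are well clear. I'll descend behind the bar and push part way.

>>> apply_moves(offset=[[0,0,-1.5],[0,0,-3],[0,0,-4.5],[0,0,-5.8],[0,0,-6.45],[0,0,-6.45],[0.07,-0.35,-6.45],[0.14,-0.7,-6.45],[0.2,-1,-6.45],[0.26,-1.3,-6.45],[0.32,-1.6,-6.45],[0.38,-1.9,-6.45],[0.44,-2.2,-6.45],[0.5,-2.5,-6.45],[0.56,-2.8,-6.45],[0.62,-3.1,-6.45],[0.68,-3.4,-6.45],[0.68,-3.4,-6.45]], yaw=[0,0,0,0,0,0,0,0,0,0,0,0,0,0,0,0,0,0], jaw=[1,1,1,1,1,1,1,1,1,1,1,1,1,1,1,1,1,1])

```text
t: 12.48
eef_pos: [476.5, 136.8, 60.4]
tcp_rot: [-0.025, 1.57, -1.401]
ft_force: [0.3, 0.1, 0.2]
opening: 0.004
```

```bash
python3 look.py 6 scene top
python3 - <<'E'
from h import *
s,c=pickle.load(open("pics/top6.pkl","rb"))
for ce,st in balls(c):
    v=ray_plane(c,ce,140)[0,:2]-AX; print(ce.round(1),st[4],np.hypot(*v).round(1),np.degrees(np.arctan2(v[1],v[0])).round(2))
cv2.imwrite("pics/top6c.png",cv2.resize(np.clip(c["frame"][140:270,170:360,::-1]*1.7,0,255).astype(np.uint8),(800,547),interpolation=cv2.INTER_CUBIC))
E
```

```text
12.475 [476.5 136.8  60.4] [0.3 0.1 0.2]
[323.6 157. ] 43 112.4 -33.14
[255.8 170.5] 48 112.9 56.67
[338.4 225.1] 60 112.0 -123.38
[269.5 238.7] 52 112.3 146.6
```

View pics/scene6.png

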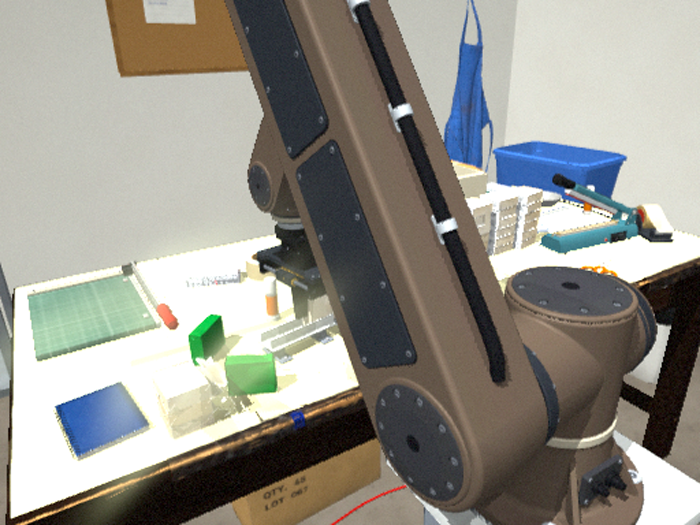

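View pics/top6c.png

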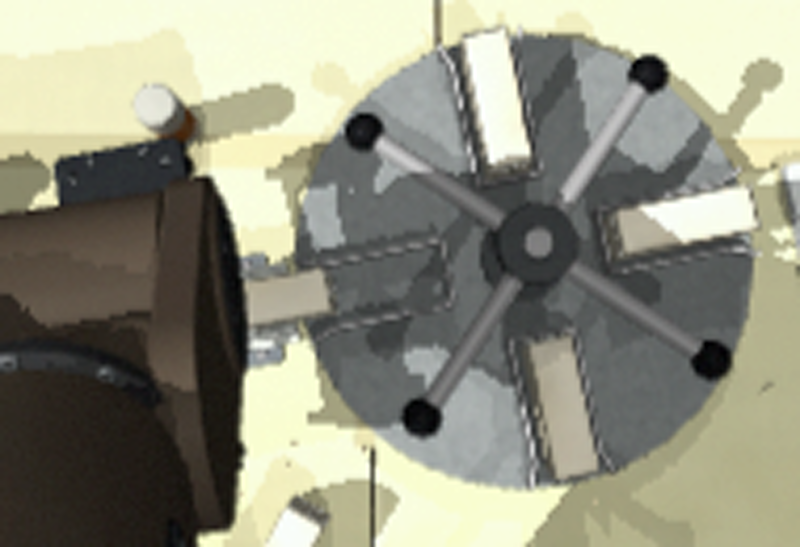

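The top crop shows the bar sliding straight, with its front at crop (328,290) entering the bay between the flares. The carousel hasn't moved. I'll push on to just short of home, slowly.

>>> apply_moves(offset=[[0.05,-0.25,0],[0.1,-0.5,0],[0.15,-0.75,0],[0.2,-1.0,0],[0.25,-1.25,0],[0.3,-1.5,0],[0.34,-1.7,0],[0.38,-1.9,0],[0.42,-2.1,0],[0.46,-2.3,0],[0.49,-2.45,0],[0.5,-2.5,0],[0.5,-2.5,0]], yaw=[0,0,0,0,0,0,0,0,0,0,0,0,0], jaw=[1,1,1,1,1,1,1,1,1,1,1,1,1])

```text
t: 14.2
eef_pos: [488.8, 74.7, 60.4]
tcp_rot: [-0.081, 1.57, -1.457]
ft_force: [0.3, 0.1, 0.1]
opening: 0.006
```

```bash
python3 look.py 7 top
python3 - <<'E'
from h import *
s,c=pickle.load(open("pics/top7.pkl","rb"))
print("tool r",(s["eef_pos"][:2]-AX)@[-.194,.981])
for ce,st in balls(c):
    v=ray_plane(c,ce,140)[0,:2]-AX; print(ce.round(1),st[4],np.hypot(*v).round(1),np.degrees(np.arctan2(v[1],v[0])).round(2))
cv2.imwrite("pics/top7c.png",cv2.resize(np.clip(c["frame"][140:270,170:360,::-1]*1.7,0,255).astype(np.uint8),(800,547),interpolation=cv2.INTER_CUBIC))
E
```

```text
14.2 [488.8  74.7  60.4] [0.3 0.1 0.1]
tool r 145.25373803199432
[323.6 157. ] 42 112.4 -33.13
[255.9 170.5] 47 112.8 56.67
[260.3 207.6] 50 86.5 105.67
[257.1 222. ] 52 106.4 121.88
[338.4 225.1] 60 112.1 -123.38
[269.6 238.7] 48 112.1 146.64
```

View pics/top7c.png

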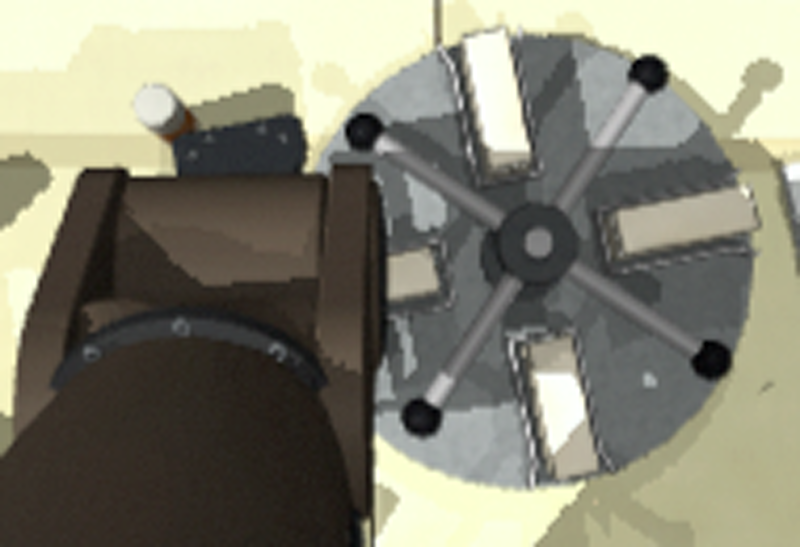

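The bar is nearly home, with its front at crop (438,272) near the closed end, and the carousel is unchanged. I'll make the last few millimetres in 1 mm steps and watch the force.

>>> apply_moves(offset=[[0.01,-0.04,0],[0.02,-0.08,0],[0.02,-0.12,0],[0.03,-0.16,0],[0.04,-0.2,0],[0.04,-0.2,0]], yaw=[0,0,0,0,0,0], jaw=[1,1,1,1,1,1])

```text
t: 15.0
eef_pos: [489.9, 69.7, 60.4]
tcp_rot: [0.045, 1.57, -1.331]
ft_force: [0.0, 1.3, -0.2]
opening: 0.009
```

```bash
python3 look.py 8 top
python3 - <<'E'
from h import *
s,c=pickle.load(open("pics/top8.pkl","rb"))
print("tool r",(s["eef_pos"][:2]-AX)@[-.194,.981])
cv2.imwrite("pics/top8c.png",cv2.resize(np.clip(c["frame"][185:225,250:310,::-1]*1.7,0,255).astype(np.uint8),(780,520),interpolation=cv2.INTER_NEAREST))
E
```

```text
15.0 [489.9  69.7  60.4] [ 0.   1.3 -0.2]
tool r 140.124447634508
```

View pics/top8c.png

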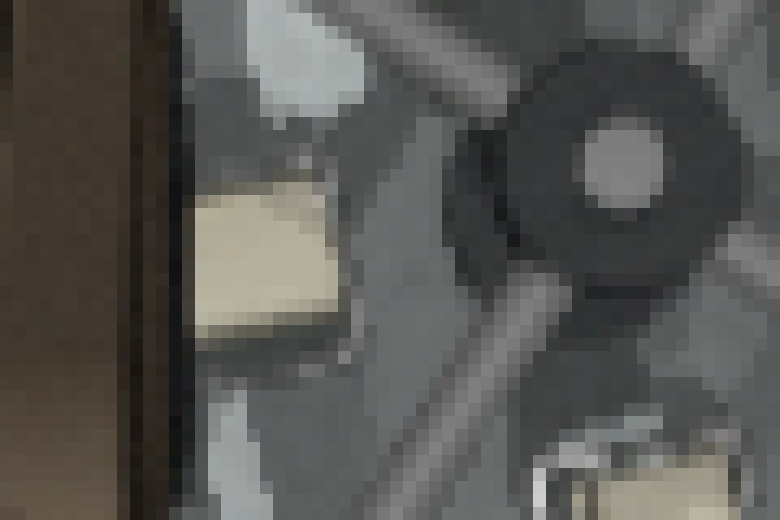

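>>> apply_moves(offset=[[0.01,-0.04,0],[0.02,-0.08,0],[0.02,-0.08,0]], yaw=[0,0,0], jaw=[1,1,1])

```text
t: 15.42
eef_pos: [489.8, 69.2, 60.7]
tcp_rot: [-2.794, 1.57, 2.113]
ft_force: [-4.2, 17.9, 6.5]
opening: 0.007
```

Run:
```python
from h import *
s,c=pickle.load(open("pics/top8.pkl","rb"))
for uv in [(330,240),(342,240)]:
    p=ray_plane(c,np.array(uv)/13-.5+[250,185],98)[0,:2]-AX; print("front r",p@[-.194,.981],"lat",p@[.981,.194])
```

```text
front r 50.55925397854695 lat -0.2749384688219622
front r 48.39126110011612 lat -0.6882731169549793
```

The force jumped to 18 N with only 0.5 mm of motion, so the bar is against the closed end. I'll retreat straight back along the chute, then up and away.

>>> apply_moves(offset=[[-0.02,0.1,0],[-0.06,0.3,0],[-0.14,0.7,0],[-0.24,1.2,0],[-0.36,1.8,0],[-0.5,2.5,0],[-0.6,3,0.5],[-0.7,3.5,1.5],[-0.8,4,2.5],[-0.9,4.5,4],[-1,5.2,5.5],[-1.2,6,6],[-1.2,6,6]], yaw=[0,0,0,0,0,0,0,0,0,0,0,0,0], jaw=[1,1,1,1,1,1,1,1,1,1,1,1,1])

```text
t: 17.05
eef_pos: [459.5, 220.5, 212.2]
tcp_rot: [2.09, 1.568, 0.716]
ft_force: [0.1, 0.2, -1.2]
opening: -0.001
```

```bash
python3 look.py 9 top
python3 - <<'E'
from h import *
s,c=pickle.load(open("pics/top9.pkl","rb"))
for ce,st in balls(c):
    v=ray_plane(c,ce,140)[0,:2]-AX; print(ce.round(1),st[4],np.hypot(*v).round(1),np.degrees(np.arctan2(v[1],v[0])).round(2))
cv2.imwrite("pics/top9c.png",cv2.resize(np.clip(c["frame"][140:270,170:360,::-1]*1.7,0,255).astype(np.uint8),(800,547),interpolation=cv2.INTER_CUBIC))
cv2.imwrite("pics/top9d.png",cv2.resize(np.clip(c["frame"][185:225,235:295,::-1]*1.7,0,255).astype(np.uint8),(780,520),interpolation=cv2.INTER_NEAREST))
E
```

```text
17.05 [459.5 220.5 212.2] [ 0.1  0.2 -1.2]
[323.9 157. ] 47 112.7 -33.38
[256.  170.4] 49 112.7 56.49
[338.6 225.3] 56 112.7 -123.5
[269.4 238.5] 52 112.1 146.34
```

View pics/top9c.png

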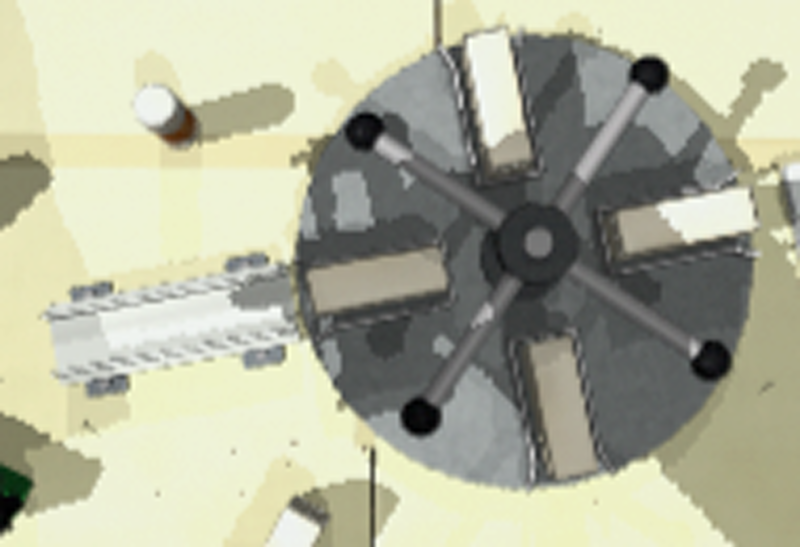

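View pics/top9d.png

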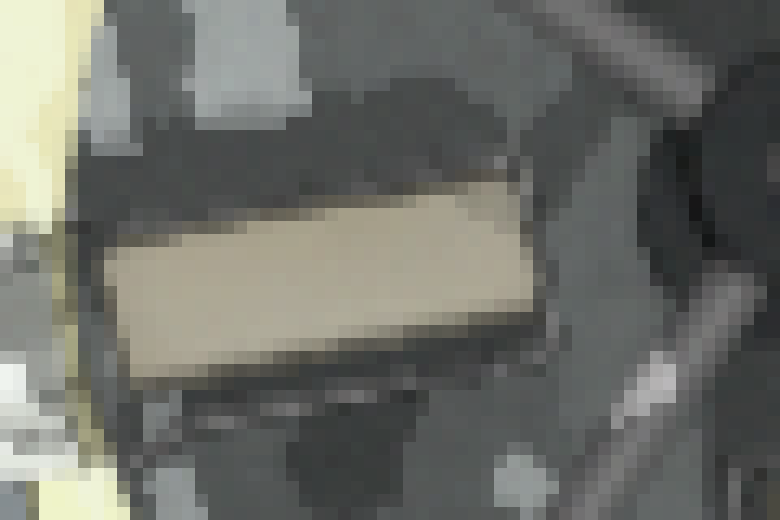

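Run:
```python
from h import *
s,c=pickle.load(open("pics/top9.pkl","rb"))
q=ray_plane(c,np.array([(103,245),(515,178),(540,308),(130,385)])/13-.5+[235,185],98)[:,:2]
v=q.mean(0)-AX; d=(q[0]+q[3]-q[1]-q[2])/2
print("bar r",np.hypot(*v),np.degrees(np.arctan2(v[1],v[0])),"len",np.hypot(*d),"ang",np.degrees(np.arctan2(d[1],d[0])))
m=cv2.absdiff(c["frame"],pickle.load(open("pics/top0.pkl","rb"))[1]["frame"])
```

```text
bar r 88.64703298976912 101.39469596890386 len 76.87620252089114 ang 100.3434003597348
```

The bar centre measures 88.6 mm from the axis (home is 89.5), and the bay is at 101.5° (chute 101.2°). The glue stick and spare bar look unmoved. I'll hand it in.

```bash
python3 -c "
from cell import env
print(env.job_done()); print(env.state()['t'])"
```

```text
the job is handed in; nothing more can be done
None
the job is handed in; nothing more can be done
```

The soap bar is home in the formerly empty bay, the bay is lined up with the chute, and the job is handed in at about 17 s. No verdict was reported.

**What I did:** I pushed one arm of the carousel with the shut fingertips, turning it clockwise by about 150°. I then pushed the cream bar straight along the chute until the force rose to 18 N at the bay's closed end. Finally I backed the tool out along the chute and up, clear of everything.

**Last checks, from the top camera:**
- **Bay alignment:** the four balls put the bay at 101.5°. Estimates of the chute direction ranged from 100.6° to 101.6°, and I used 101.2°. That is about 1 mm off at the mouth, and at most about 2 mm over that range.
- **Bar home:** its centre is 88.6 mm from the axis against 89.5 mm expected, and the packed bars measured 89.3 to 89.9 mm. The 0.9 mm difference is within camera error.
- **Bystanders:** in the last picture the glue stick and spare bar look unmoved. I did not re-measure them, and I did not check the blanks separately after the final push.
- **Bar upright:** judged only by eye from above. A state reading after hand-in was refused.

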